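# Upend the settled enamel flask and stand it in the tray

### The arm

A 7-joint arm with a two-finger parallel gripper is mounted at the origin on the work surface. World frame = base frame: x ahead of the robot, y to its left, z up, the work surface at z = 0. Lengths are in mm, angles in degrees, forces in N, time in s.
With the tool pointing down it reaches from about 425 to 925 mm from the base axis. Payload 6.8 kg.
Tool frame: the origin (TCP) lies midway between the tips of the shut fingers; the grasp point (between the pads) lies 19 mm behind it (robot.grasp_offset is the z of the grasp point in the tool frame, in mm); z points along the fingers, y is the line along which they close (so a half turn about z gives the same grasp; the last joint's range is limited). The gripper opens to 88 mm and grips with 3 to 60 N. Pads are 20 mm wide; open, the fingers measure 115 mm over their backs; the gripper's body (75 mm by 178 mm) begins 61 mm behind the grasp point.
Start: joints at [-77.47, 27.33, 1.283, 89.118, -0.659, 63.558, -4.761], TCP at [216.681, 639.294, 222.664] pointing down, gripper open.
Joint ranges: [-169.35, 169.35], [-19.33, 120.38], [-80.79, 83.38], [13.8, 139.57], [-78.32, 258.32], [9.67, 109.79], [-169.56, 169.56]. Speed limits (degrees/s): [136.94, 136.94, 180, 180, 180, 180, 180].

### API

Orientations are given as [roll, pitch, yaw] about the fixed x, y, z axes, in that order (R = Rz(yaw) Ry(pitch) Rx(roll)).
In Python, from rig import robot, vision, models gives the robot as it stands. The module is installed in compiled form; this text tells all that it offers. Calls block until the motion is done:
- robot.goto(position, orientation): joint-space move of the TCP to a pose.
- robot.servo_line(position, rate=150, rotation=None): straight line of the TCP; rotation=None keeps the orientation; rate is the mean speed in mm/s.
- robot.move_joints(angles): joint-space move.
- robot.move_gripper(opening, f_grip=None): finger opening in mm; f_grip is the grip in N (None keeps the last); returns when the fingers have stopped.
- robot.dwell(seconds).
- robot.ik(position, orientation): joint angles nearest the present ones, or None.
- robot.state(): the state.
- vision.read_camera(name): name is "scene" or "top"; returns a dict with "frame" (420x560x3 uint8, red, green, blue), "z_map" (420x560 float32, mm along the optical axis (not along the pixel's ray), 0 where there is no reading), "fx", "fy", "cx", "cy" (pixels), "eye" and "attitude" of the camera in the world. Camera axes: x right, y up, looking along -z (the intrinsics and any distortion apply to the point x, -y, -z); pixel columns grow to the right and rows downward; lengths in mm; the calibration is good to about 2 mm. A picture is of the moment at which its call begins.
A pose or a line that the arm cannot do raises robot.IKError and nothing moves.
- robot.job_done(): hands the job in; it is judged then, once.
Trained networks look in the newest picture that a camera, given by its name, has taken for a name from the list of things; names that differ only in an ending like _2 or _b are one class to them, and where a whole thing is asked for, a point or a joint stands for the part that bears it (a point fixed in the world has none). Each returns a list of dicts, best first, with "score" (0 to 1); they miss things now and then, are a little off and sometimes report something else, mostly with a low value. They report only what shows in the picture. A call takes as long as a camera call. They do not tell look-alikes from the thing itself.
- models.trace(camera, name): "region" (420x560 bool, what is visible of it) and "rect" ([left, top, width, height] in pixels, round what is visible of it).
The state is a dict: "time_s": time; "qpos": joint angles; "qd": joint speeds; "tau": joint torques, N m; "position": TCP position; "tcp_rot": TCP orientation; "contact_force": force on the tool from outside, world axes, zero at the start; "ft_torque": the same for the moment, N m; "width": finger opening in mm; "gripper_force": force on a finger pad.
Only numpy, scipy, OpenCV 4.12 (cv2) and the standard library are available. Lean on these libraries where they do the work, as an engineer would, in place of code of your own. Each camera call takes 0.05 s, during which the arm holds its last target. There are 200 camera calls.

### The job

The black enamel for touching up the fan guard has settled. Pick up the closed flask with the orange cap, turn it upside down until the cap points steeply downwards and keep it so for at least a second, then stand it gently upright on the floor of the shallow green tray and let go. Leave the flask with the white cap and the other things on the table where they are.

Things in the scene. Friction and masses are not known exactly. Their poses are not given: they have to be found in the camera images.
- enamel: The flask to turn over: round, black plastic, paper label, ORANGE screw cap (stays closed). Body 60 mm in diameter, straight-sided to 105 mm above its foot, shoulder to 122 mm, cap 41 mm in diameter up to 155 mm. About 0.4 kg (varies), centre of mass about 68 mm up. Origin: centre of the underside; +z along its axis to the cap. Starts upright on the table.
- thinner: Bystander: a flask of the same shape and size with a WHITE cap. Same frame. Not to be disturbed. The two flasks and the tray may stand in any order. Fixed equipment lies outside them: fan guard with motor (190 mm high) at the far right corner, screwdriver stand (195 mm high) at the left edge, crate (130 mm) far left, basket (75 mm) at the far edge.
- tray: Shallow open square tray, painted green, fixed to the table: 170 x 170 mm outside, 16 mm high, walls and floor 5 mm thick (inside 160 x 160 mm). Origin: centre of the underside, z up, x and y along its sides.
- tray_in (a point): Centre of the upper face of the tray's floor, 5 mm above the table; axes as the tray's.
- driver: Bystander: loose screwdriver with an orange handle, about 200 mm long, up to 35 mm high, lying on the table on the robot's side of the flasks. Its x axis runs along it.
- brush: Bystander: loose brush with a wooden handle, about 200 mm long, lying beyond the flasks. Its x axis runs along it.
- endcap: Bystander: loose aluminium motor end cap, 90 mm in diameter, 46 mm high, lying beyond the flasks. Origin: centre of the underside.
Mind the look-alikes: they are no part of the job. What is shaped like the enamel but blue, pink or red is not meant.

How it is judged:
By the outcome, as a careful person would: the job done as asked, in the order asked, and still so for the second after the job is handed in, with the robot touching nothing.
It also fails if it takes over 61 s, if anything falls off the work surface, if the arm or the gripper's body presses on something with over 40 N, if the wrist force passes 120 N, or if a joint passes its speed limit or range.

## Working session

There is one attempt and no reset: what is moved stays moved. The work goes in short steps, each a Python script; the robot and the scene stay as the last script left them, time stands still between calls to the robot, and variables do not carry over. Pictures are saved under pics/ and viewed, at most 10 in all, crops included, and the job is handed in when it is done.

```bash
mkdir -p pics
cat > h.py <<'E'
import numpy as np, cv2
from scipy.spatial.transform import Rotation as R
from rig import robot, vision, models
def att(a):
    a=np.array(a,float)
    return a if a.shape==(3,3) else R.from_euler('xyz',a,degrees=True).as_matrix()
def cloud(c):
    z=c["z_map"].astype(float); v,u=np.indices(z.shape)
    p=np.stack([(u-c["cx"])/c["fx"]*z,-(v-c["cy"])/c["fy"]*z,-z],-1)
    w=p@att(c["attitude"]).T+np.array(c["eye"]); w[z<=0]=np.nan
    return w
def save(img,name): cv2.imwrite("pics/"+name,cv2.cvtColor(img,cv2.COLOR_RGB2BGR))
E
python3 - <<'E'
from h import *
ims=[]
for n in("scene","top"):
    c=vision.read_camera(n); print(n,{k:v for k,v in c.items() if k not in("frame","z_map")})
    save(c["frame"],n+"0.png"); w=cloud(c); np.savez(n+".npz",w=w,f=c["frame"])
    for t in("enamel","thinner","tray","driver","brush","endcap"):
        for d in models.trace(n,t)[:4]:
            q=w[d["region"]]; q=q[~np.isnan(q[:,0])]
            if len(q): print(n,t,round(d["score"],2),d["rect"],len(q),np.percentile(q,[3,50,97],axis=0).round().tolist(),"col",np.median(c["frame"][d["region"]],axis=0))
print(robot.state())
E
```

```text
scene {'fx': 385.7263520568611, 'fy': 385.7263520568611, 'cx': 276.26373418670187, 'cy': 213.6812061265111, 'eye': array([879.1272439 , 291.3613367 , 636.91163311]), 'attitude': array([ 36.94475978,  -0.75312537, 137.8545564 ])}
scene enamel 0.91 [252.4, 89.0, 29.6, 73.0] 1625 [[432.0, -220.0, 6.0], [462.0, -190.0, 93.0], [477.0, -177.0, 156.0]] col [112.  52.  62.]
scene enamel 0.9 [189.0, 102.6, 31.3, 70.5] 1432 [[560.0, -267.0, 14.0], [586.0, -239.0, 108.0], [609.0, -228.0, 156.0]] col [21. 14. 11.]
scene enamel 0.88 [182.9, 152.4, 34.7, 73.2] 2026 [[641.0, -167.0, 5.0], [670.0, -136.0, 100.0], [690.0, -125.0, 156.0]] col [91. 12. 11.]
scene enamel 0.88 [120.5, 125.2, 45.2, 73.2] 2029 [[682.0, -299.0, 5.0], [712.0, -268.0, 96.0], [734.0, -257.0, 156.0]] col [12. 31. 75.]
scene thinner 0.69 [265.2, 188.4, 36.1, 73.1] 2119 [[586.0, -1.0, 5.0], [617.0, 30.0, 106.0], [632.0, 46.0, 156.0]] col [41. 40. 38.]
scene tray 0.61 [308.2, 250.8, 138.2, 138.2] 9767 [[484.0, 138.0, 3.0], [572.0, 224.0, 5.0], [651.0, 300.0, 17.0]] col [31. 60. 45.]
scene driver 0.71 [304.8, 144.9, 41.8, 31.4] 427
[... 1814 characters left out ...]
time_s': 0.7, 'qpos': array([-77.47141691,  27.32797725,   1.28233195,  89.11598253,
        -0.65838932,  63.55695641,  -4.7619758 ]), 'qd': array([-0.0060286 ,  0.0394394 ,  0.11324007, -0.02110061, -0.09779229,
       -0.05075685,  0.00514992]), 'tau': array([-1.80458460e-04, -5.82566500e+01,  1.53281752e+00, -2.72881705e+01,
       -5.43783931e-02,  1.02440669e-02,  2.99527221e-05]), 'position': array([216.6584311 , 639.33023911, 222.70207894]), 'tcp_rot': array([ 1.79993655e+02, -1.41041438e-03,  1.61277056e+02]), 'contact_force': array([-0.73158275, -0.38185401, -0.94435207]), 'ft_torque': array([-0.01127859,  0.01138794, -0.00857739]), 'gripper_force': 0.0, 'width': 87.78364807284291}
```

Run:
```python
from h import *
f=np.load("scene.npz")["f"]; save(cv2.resize(f[80:240,100:320],None,fx=3.6,fy=3.6,interpolation=cv2.INTER_CUBIC),"crop.png")
for n in("scene","top"):
    d=np.load(n+".npz");w,f=d["w"],d["f"]
    # caps: cap top points z 150..160
    m=(w[...,2]>150)&(w[...,2]<160)
    k,l,s,c=cv2.connectedComponentsWithStats(m.astype(np.uint8))
    for i in range(1,k):
        if s[i,4]<60: continue
        q=w[l==i]; (cx,cy),r=cv2.minEnclosingCircle(q[:,:2].astype(np.float32))
        print(n,c[i].round(),s[i,4],"ctr",round(cx),round(cy),"r",round(r,1),"z",np.median(q[:,2]).round(1),"col",np.median(f[l==i],axis=0))
    m=(w[...,2]>12)&(w[...,2]<25)&(w[...,0]>460)&(w[...,0]<680)&(w[...,1]>110)&(w[...,1]<330)
    print("tray",cv2.minAreaRect(w[m][:,:2].astype(np.float32)),np.median(w[m][:,2]))
```

```text
scene [470.  71.] 279 ctr 7 2 r 68.1 z 155.1 col [41. 39. 36.]
scene [53. 90.] 229 ctr 754 -540 r 49.5 z 155.1 col [5. 5. 5.]
scene [266.  98.] 229 ctr 448 -207 r 21.3 z 155.1 col [163.  70.  22.]
scene [198. 113.] 259 ctr 581 -258 r 21.5 z 155.1 col [163.  69.  22.]
scene [132. 134.] 300 ctr 705 -287 r 21.0 z 155.4 col [161.  68.  21.]
scene [194. 161.] 344 ctr 661 -154 r 21.3 z 155.2 col [164.  70.  22.]
scene [285. 201.] 421 ctr 603 16 r 21.0 z 155.2 col [154. 151. 141.]
tray ((566.7334594726562, 217.29469299316406), (171.6121826171875, 170.34304809570312), 8.118285179138184) 15.669181851614837
top [450. 109.] 514 ctr 703 -287 r 21.1 z 155.4 col [125.  57.   0.]
top [367. 134.] 530 ctr 659 -154 r 20.6 z 155.5 col [126.  58.   0.]
top [256. 166.] 551 ctr 600 17 r 20.3 z 155.5 col [112. 114. 105.]
top [434. 187.] 552 ctr 578 -257 r 20.7 z 155.4 col [126.  57.   0.]
top [403. 273.] 597 ctr 446 -206 r 20.4 z 155.3 col [127.  58.   0.]
tray ((564.8067626953125, 217.88436889648438), (170.90980529785156, 170.61285400390625), 7.946481704711914) 15.986750063275679
```

View pics/scene0.png

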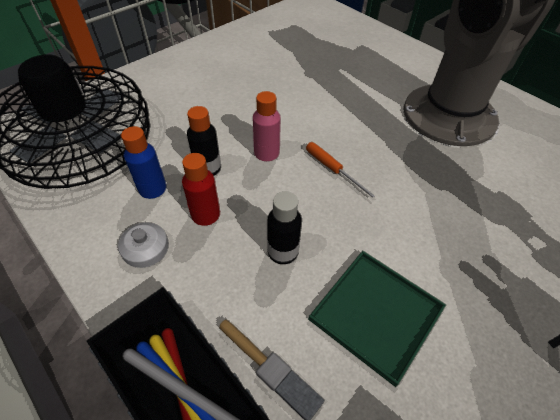

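View pics/top0.png

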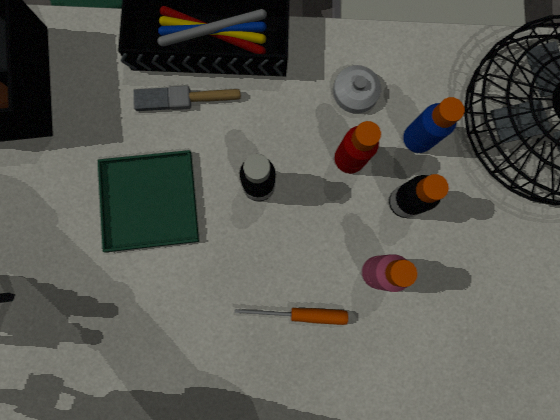

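View pics/crop.png

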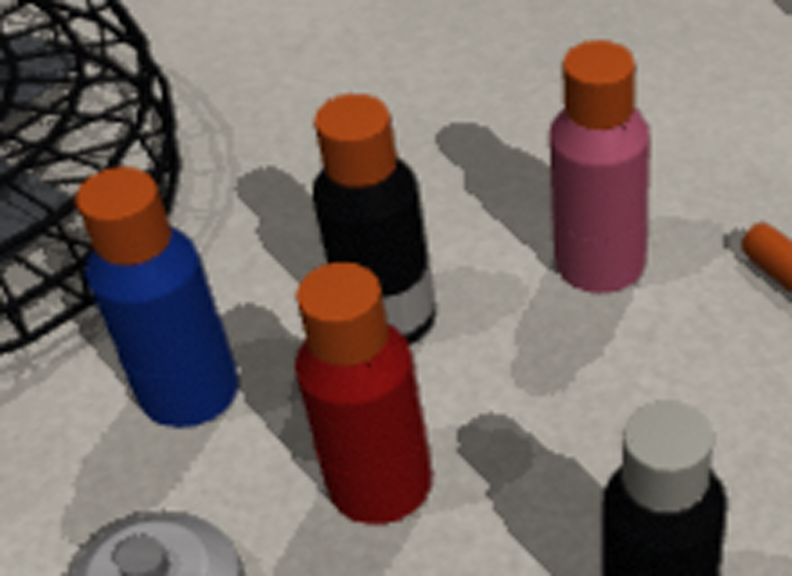

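The things that could be meant, with scene pixels for the caps: the black flask with a white label at (198,113), pink (266,98), red (194,161), blue (132,134), and the white-capped black one (285,201). Only the black flask with the orange cap fits, and the crop confirms it: black body, paper label, orange cap at crop (353,140). It stands at about (579.5, -257.5), cap top at 155 mm. The tray is centred at about (566, 217.5), yaw 8°.

The neighbouring flasks block a sideways approach. I'll grasp from above, with the gripper body clearing the caps, and invert by pointing the tool upward. First I'll check that this is reachable.

Run:
```python
from h import *
w=np.load("top.npz")["w"]; w2=np.load("scene.npz")["w"]
p=np.concatenate([w.reshape(-1,3),w2.reshape(-1,3)]); p=p[~np.isnan(p[:,0])]
q=p[(p[:,2]>50)&(p[:,0]>380)&(p[:,0]<950)&(p[:,1]<-305)]
d=np.hypot(q[:,0]-579.5,q[:,1]+257.5); o=np.argsort(d)[:200:40]; print("fan nearest",q[o].round())
print("enamel floor mid check, label z etc")
t=p[(abs(p[:,0]-566)<60)&(abs(p[:,1]-217.5)<60)]; print("tray floor z",np.median(t[:,2]))
for yaw in range(-180,180,30):
    s=robot.ik([579.5,-257.5,81],[180,0,yaw]); s2=robot.ik([566,217.5,87],[180,0,yaw])
    print(yaw,None if s is None else np.round(s,0),None if s2 is None else np.round(s2,0))
az=0
for tilt in(0,15,30):
  for r in(300,400,500,600):
    for z in(500,650,800,950):
      for az in (-20,60):
       for yaw in range(-180,180,45):
        a=np.radians(az); Rm=R.from_euler('z',az,degrees=True)*R.from_euler('y',tilt,degrees=True)*R.from_euler('z',yaw,degrees=True)
        s=robot.ik([r*np.cos(a),r*np.sin(a),z],Rm.as_euler('xyz',degrees=True))
        if s is not None: print(tilt,r,z,az,yaw,np.round(s,0)); break
```

```text
fan nearest [[ 682. -305.  111.]
 [ 669. -391.   57.]
 [ 675. -392.   82.]
 [ 648. -409.   83.]
 [ 689. -385.   82.]]
enamel floor mid check, label z etc
tray floor z 5.317837273864029
-180 [ -5.  36.  32. 103. -25.  48. 130.] [-33.  30.   8. 106.  -6.  45.  68.]
-150 [ -3.  36.  30. 103. -24.  48. 159.] [-27.  30.   0. 105.  -0.  45.  93.]
-120 [ -25.   58.   72.  104.  -61.   68. -141.] [-23.  30.  -6. 105.   4.  45. 120.]
-90 [ -25.   58.   72.  104.  -61.   68. -111.] [-18.  30. -12. 105.   8.  46. 146.]
-60 [-25.  58.  72. 104. -61.  68. -81.] [ -72.   56.   72.  108.  -60.   66. -126.]
-30 [-21.  49.  60. 104. -50.  59. -59.] [-72.  56.  72. 108. -60.  66. -96.]
0 [-18.  46.  55. 104. -45.  55. -33.] [-53.  34.  36. 107. -27.  47. -93.]
30 [-21.  49.  61. 104. -51.  59.   1.] [-50.  33.  32. 107. -24.  46. -66.]
60 [-22.  51.  63. 104. -53.  61.  33.] [-50.  33.  31. 107. -23.  46. -36.]
90 [-22.  52.  64. 104. -54.  61.  63.] [-46.  32.  26. 107. -19.  46. -10.]
120 [-13.  41.  46. 104. -38.  52.  80.] [-42.  31.  20. 106. -15.  45.  16.]
150 [ -6.  37.  35. 103. -27.  48. 102
[... 1991 characters left out ...]
]
30 500 800 -20 -180 [ 20.  -2. -10. 134. 174. 103.  98.]
30 500 800 60 -180 [-60.  -2. -10. 134. 174. 103.  98.]
30 500 950 -20 -180 [ 70. -14. -48. 120. 172.  80.  84.]
30 500 950 60 -180 [-10. -14. -48. 120. 172.  80.  84.]
30 600 500 -20 -180 [-39.  88.  71. 133. 107.  96.  20.]
30 600 500 60 -180 [-119.   88.   71.  133.  107.   96.   20.]
30 600 650 -20 -180 [-39.  53.  73. 133. 137. 108.  41.]
30 600 650 60 -180 [-119.   53.   73.  133.  137.  108.   41.]
30 600 800 -20 -180 [-45.  14.  67. 127. 169. 101.  80.]
30 600 800 60 -180 [-130.   20.   75.  127.  166.  101.   74.]
30 600 950 -20 -180 [ 22.  -1. -10. 112. 176.  81.  97.]
30 600 950 60 -180 [-58.  -1. -10. 112. 176.  81.  97.]
```

Run:
```python
from h import *
X,Y=579.5,-257.5
def st(m):
    s=robot.state(); print(m,round(s["time_s"],2),s["position"].round(1),s["tcp_rot"].round(1),s["qpos"].round(1),s["contact_force"].round(1),round(s["width"],1),round(s["gripper_force"],1))
q=robot.state()["qpos"]
robot.move_joints([q[0],10,0,95,0,75,-20]); st("up")
robot.move_joints([24,10,0,95,0,75,-45]); st("seed")
robot.goto([X,Y,230],[180,0,20]); st("above")
robot.servo_line([X,Y,81],rate=60); st("down")
c=vision.read_camera("scene"); save(c["frame"][60:240,80:340].repeat(3,0).repeat(3,1)[:600,:800],"pre.png")
```

```text
up 1.47 [180.2 524.  361.7] [-180.     0.   147.5] [-77.5  10.1   0.   95.    0.   74.9 -20. ] [ 0.2  0.5 -0.4] 87.9 0.0
seed 4.47 [ 478.1 -279.8  362.7] [-180.    -0.    21.1] [ 23.9  10.   -0.   95.   -0.   75.  -45. ] [-0.4  1.   0.2] 87.9 0.0
above 5.19 [ 579.5 -258.2  231. ] [179.9  -0.   20. ] [ 19.8  23.1  -1.9  94.4   0.9  62.4 -52.4] [-0.5  0.2  0.4] 87.6 0.0
down 7.83 [ 579.6 -257.6   81.2] [180.  -0.  20.] [ 19.9  32.4  -2.1 101.3   1.6  46.2 -53. ] [0.2 0.5 0.1] 87.6 0.0
```

View pics/pre.png

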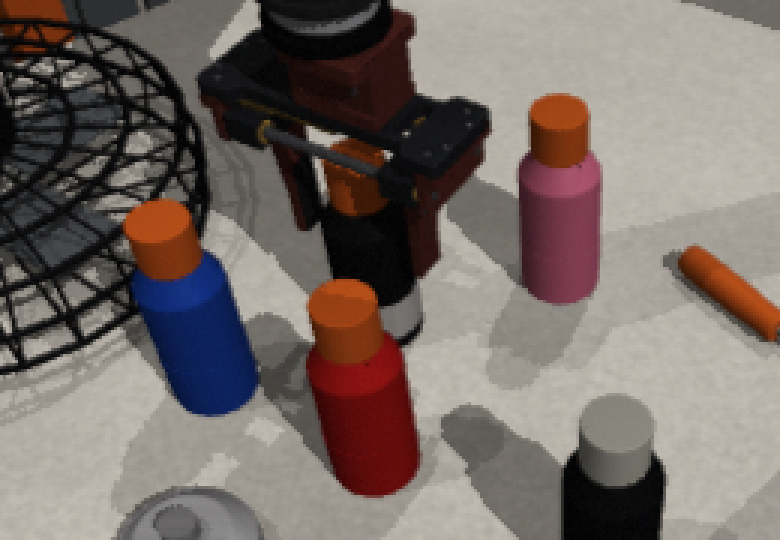

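The fingers straddle the orange-capped black flask (cap at about crop (357,175)), the cap sits just under the gripper body, and the neighbours are clear. Next I grip and lift.

```bash
cat >> h.py <<'E'
def st(m):
    s=robot.state(); print(m,round(s["time_s"],2),s["position"].round(1),s["tcp_rot"].round(1),s["qpos"].round(1),s["contact_force"].round(1),round(s["width"],1),round(s["gripper_force"],1))
E
python3 - <<'E'
from h import *
robot.move_gripper(50,f_grip=45); st("grip")
p=robot.state()["position"]
robot.servo_line([p[0],p[1],300],rate=90); st("lift")
robot.move_joints([40,5,0,98,0,77,-53]); st("high")
c=vision.read_camera("scene"); save(c["frame"],"lift.png")
E
```

```text
grip 8.44 [ 579.6 -257.8   81.1] [180.  -0.  20.] [ 19.9  32.5  -2.1 101.3   1.6  46.2 -53. ] [ 0.7 -0.7 -0.6] 59.2 45.0
lift 11.03 [ 579.4 -257.8  299.6] [-180.    0.   20.] [ 19.6  20.2  -1.7  89.6   0.6  70.3 -52.2] [-1.  -0.6 -5.5] 58.8 45.0
high 12.08 [ 350.4 -372.9  384.4] [-180.    -0.    -2.8] [ 39.9   5.1  -0.1  98.   -0.   77.  -53. ] [-0.8 -0.7 -5.1] 59.0 45.0
```

View pics/lift.png

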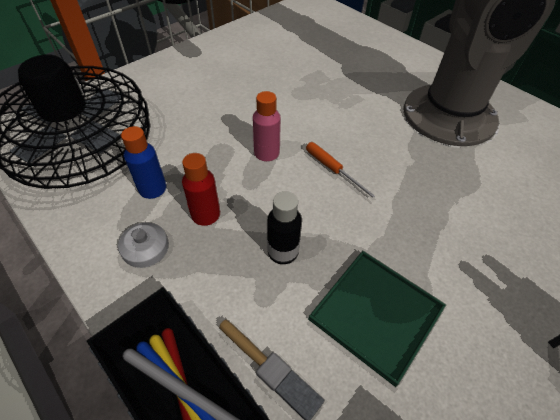

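The flask is gone from (198,113), everything else is in place, and the load is about 5 N. The arm is out of view. Now I invert it high up.

```bash
python3 - <<'E'
from h import *
robot.move_joints([40,5,0,98,60,85,-53]); st("a")
robot.move_joints([40,5,0,98,120,95,-53]); st("b")
robot.move_joints([40,5,0,98,180,103,-53]); st("inv")
a=R.from_euler('xyz',robot.state()["tcp_rot"],degrees=True).as_matrix()[:,2]; print("tool z",a.round(3))
robot.dwell(2.0); st("held")
c=vision.read_camera("scene"); save(c["frame"],"inv_s.png")
c=vision.read_camera("top"); save(c["frame"],"inv_t.png")
E
python3 -c "
import cv2,numpy as np
a=[cv2.resize(cv2.imread(f'pics/inv_{k}.png'),(400,300)) for k in 'st'];cv2.imwrite('pics/inv.png',np.hstack(a))"
```

```text
a 13.33 [ 157.  -589.4  550.2] [132.   40.7 -11.3] [ 40.    5.   -0.   98.   59.9  85.  -53. ] [-0.5 -0.3 -5.3] 59.4 45.0
b 14.55 [ 169.9 -601.6  889.5] [ 48.3  40.8 -68.4] [ 40.    5.    0.   98.  119.9  95.  -53. ] [-0.4 -0.2 -5.6] 58.7 45.0
inv 15.75 [ 349.  -373.9 1056. ] [  0.   0. -77.] [ 40.   5.   0.  98. 180. 103. -53.] [ 0.1 -0.6 -5.7] 59.3 45.0
tool z [-0.    -0.001  1.   ]
held 17.75 [ 349.3 -373.5 1056.1] [  0.   0. -77.] [ 40.   5.  -0.  98. 180. 103. -53.] [-0.4 -0.5 -5.6] 59.0 45.0
```

View pics/inv.png

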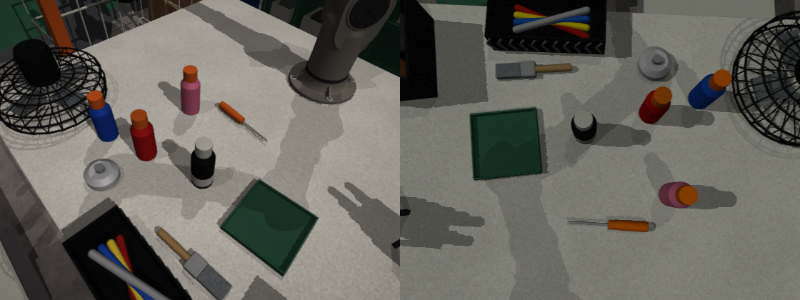

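The tool points exactly up and was held so for 2 s with the load unchanged; the flask itself is out of both views. The other objects are untouched. I'll swing back, move over the tray and check how the flask hangs.

Run:
```python
from h import *
robot.move_joints([40,5,0,98,120,95,-53])
robot.move_joints([40,5,0,98,60,85,-53])
robot.move_joints([40,5,0,98,0,77,-53]); st("back")
robot.move_joints([-21,5,0,98,0,77,-53]); st("swing")
robot.goto([566,217.5,230],[180,0,56]); st("above tray")
c=vision.read_camera("scene"); save(c["frame"][100:420,200:560].repeat(2,0).repeat(2,1)[:600],"tr.png")
w=cloud(c); m=(abs(w[...,0]-566)<60)&(abs(w[...,1]-217.5)<60)&(w[...,2]>100)&(w[...,2]<250)
q=w[m]; print("low z",np.percentile(q[:,2],[0.5,2,5]))
for z0 in range(130,230,15):
    s=q[(q[:,2]>z0)&(q[:,2]<z0+15)]; print(z0,len(s),s[:,:2].min(0).round() if len(s) else '',s[:,:2].max(0).round() if len(s) else '')
st("x")
```

```text
back 21.47 [ 348.  -374.8  384.9] [ 1.799e+02  1.000e-01 -3.000e+00] [ 40.    5.    0.   98.    0.1  77.  -53. ] [ 0.3  0.  -4.1] 59.2 45.0
swing 23.35 [496.6 122.3 384.9] [180.    0.   57.9] [-20.9   5.    0.1  98.    0.   77.  -53. ] [ 0.5 -0.9 -5.2] 59.1 45.0
above tray 24.15 [566.9 216.4 231.2] [179.9  -0.   55.9] [-25.1  20.5  -2.3  98.3   1.   61.2 -61.7] [-0.  -0.5 -3.9] 59.3 45.0
low z [152.40048977 154.58576452 158.42823957]
130 0  
145 131 [567. 188.] [598. 245.]
160 238 [565. 187.] [599. 246.]
175 275 [566. 188.] [599. 246.]
190 329 [564. 186.] [599. 246.]
205 292 [565. 190.] [598. 245.]
220 279 [544. 189.] [606. 247.]
x 24.2 [567.2 216.3 232. ] [ 1.799e+02 -1.000e-01  5.590e+01] [-25.1  20.4  -2.2  98.3   0.9  61.2 -61.7] [ 0.2  0.3 -3.8] 58.9 45.0
```

View pics/tr.png

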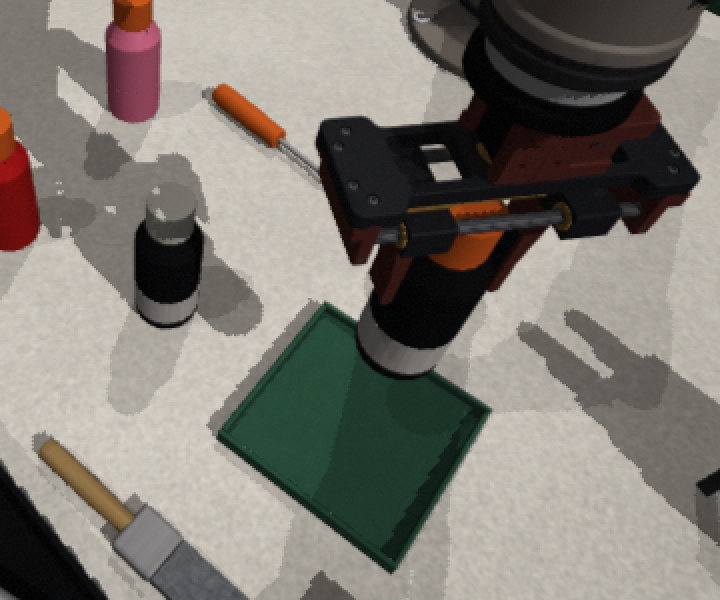

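The flask hangs straight, with its edges constant in height and its foot about 80 mm below the TCP, so it hasn't slipped. It is over the tray (picture (405,365)). I'll lower it slowly, watching the force.

Run:
```python
from h import *
X,Y=566,217.5
robot.servo_line([X,Y,95],rate=70); robot.dwell(.3); f0=np.mean([(robot.dwell(.05),robot.state()["contact_force"][2])[1] for _ in range(5)]); st("near")
z=95
while z>83:
    z-=.7; robot.servo_line([X,Y,z],rate=10); robot.dwell(.08)
    f=robot.state()["contact_force"][2]
    if f>f0+4: break
print("touch",z,f0,f); st("t")
robot.move_gripper(70,f_grip=10); robot.move_gripper(88); robot.dwell(.3); st("open")
robot.servo_line([X,Y,280],rate=100)
q=robot.state()["qpos"]; robot.move_joints([q[0]-50,10,0,95,0,75,q[6]]); st("away")
ims=[]
for n in("scene","top"):
    c=vision.read_camera(n); w=cloud(c); ims.append(cv2.resize(c["frame"],(400,300)))
    m=(w[...,2]>150)&(w[...,2]<172)&(w[...,0]>400)&(w[...,0]<720)
    k,l,s,_=cv2.connectedComponentsWithStats(m.astype(np.uint8))
    for i in range(1,k):
        if s[i,4]>60: p=w[l==i]; print(n,np.round(cv2.minEnclosingCircle(p[:,:2].astype(np.float32))[0]),np.percentile(p[:,2],[5,50,95]).round(1))
save(np.hstack(ims),"end.png")
```

```text
near 26.82 [566.  217.5  95. ] [180.   0.  56.] [-25.   29.2  -2.5 104.8   1.7  46.  -62.4] [-0.2 -0.1 -4.7] 59.4 45.0
touch 85.19999999999996 -4.869636160388028 6.5140782452653765
t 31.49 [566.4 217.7  86. ] [ 1.8e+02 -1.0e-01  5.6e+01] [-25.   29.9  -2.5 105.1   1.7  44.9 -62.4] [-1.7 -0.9  6.5] 59.2 45.0
open 32.7 [566.  217.5  85.2] [-180.   -0.   56.] [-25.   30.   -2.5 105.2   1.7  44.9 -62.4] [-0.2  0.6 -0.2] 87.9 0.0
away 36.55 [202.1 515.8 362.5] [180.    0.  103.5] [-75.1  10.    0.1  95.    0.   75.  -61.6] [ 0.4  0.2 -1.3] 87.7 0.0
scene [ 448. -207.] [151.6 154.9 156.3]
scene [ 706. -287.] [152.4 155.4 157.1]
scene [ 661. -154.] [151.5 155.3 156.9]
scene [602.  17.] [152.2 155.2 156.5]
scene [567. 217.] [152.9 160.  161.3]
top [ 703. -286.] [152.8 155.4 157.1]
top [ 658. -154.] [153.2 155.5 157.3]
top [600.  17.] [153.5 155.5 157.3]
top [564. 216.] [155.5 160.3 162.2]
top [ 446. -206.] [153.5 155.4 157.3]
```

View pics/end.png

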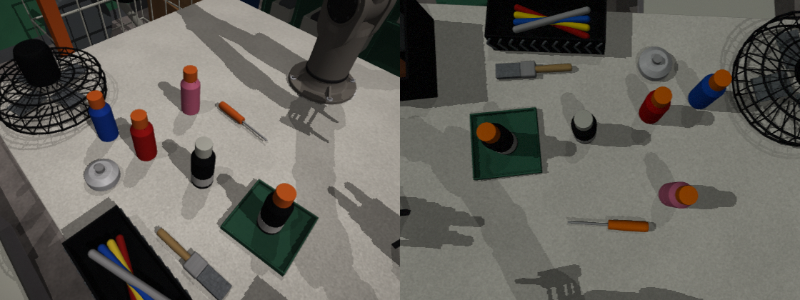

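The enamel stands upright in the tray, cap at (285,192) in the left view and cap top at 160 mm, which is the 5 mm floor plus 155 mm. The other flasks measure where they were, and the remaining things look unmoved.

```bash
python3 -c "
from rig import robot
print(robot.job_done())"
```

```text
the job is handed in; nothing more can be done
None
```

The enamel flask was held upside down, cap straight down, for 2 s (judged from the tool pose and steady load, as it was out of camera view), then stood upright in the green tray and released; nothing else moved, and the job was handed in at about 37 s.

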